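# Pack the climbing hardware box in layers

### The job

Pack the beech box in this order: first lay the steel crampon bar flat on the box floor, along the box's length between the two end cleats, gripping it at its balance point so that it stays level all the way; then seat the loose insert board flat on the cleats over it, either way round; then lay the red carabiner flat on the board's red half, and last lay the pulley flat on the bare plywood half. Set each thing down gently, never dropping it into the box, and leave the green carabiner and the black lamp clip where they lie; the box stays open to dry.

Things in the scene. Friction and masses are not known exactly. Their poses are not given: they have to be found in the camera images.
- box: Open beech box, fixed, 246 x 146 mm (long side along its x), 70 mm high; walls and floor 8 mm (inside 230 x 130). Inside, a cleat 20 mm wide (x) lies along each short end wall, its top 32 mm above the bench; between the cleats 190 mm of floor is free, 8 mm above the bench. Both ends are alike. Origin: centre of its underside, z up.
- insert: Loose insert board, 216 x 116 (long along its x) x 6 mm, 130 g; +x half painted red, -x half bare plywood. Grip it by the brown rib across its middle: 12 mm thick (x), 80 long (y), top 36 mm above the underside. Fits the box either way round with 7 mm to spare each side; on the cleats its underside is 32 mm above the bench. Mid-half: 60 mm from the origin along x. Origin: centre of underside.
- bar: Stainless crampon bar lying flat, 144 mm long along its x, about 0.2 kg (varies): strip 18 mm wide, 6 mm thick, from x = -72 to +40 mm with a row of dark holes; heavy heel block 26 mm wide, 16 high from x = +40 to +72 mm. Origin: middle of its length, on the underside. It balances at x = +22 mm (on the strip, 18 mm from the block). Grip across the 18 mm width (y).
- carabiner: Red aluminium carabiner lying flat, an oval ring of 10 mm round bar with a silver gate on one long side, 92 mm long along its x, 56 mm wide along y, 10 mm high, 70 g. Both long sides are straight for the middle 44 mm; grip across the 56 mm. Origin: centre, on the underside.
- pulley: Chrome pulley lying flat on one cheek plate, 70 mm long along its x, 46 mm wide along y, 28 mm high, 180 g, brass axle in the middle and a dark hole near the -x end. The sides are flat over the middle 44 mm; grip across the 46 mm. Origin: centre, on the underside.
- green_carabiner: Green carabiner, otherwise like the red one, lying flat farther back; must not be moved. Origin: centre, on the underside.
- lamp_clip: Black silicone helmet lamp clip, 46 x 24 x 23 mm high, lying farther back; must not be moved. Origin: centre of its underside.
Mind the look-alikes: they are no part of the job. Leave any purple look-alike of the pulley alone.

How it is judged:
On the way, in this order (a step that is already met when the one before it is completed fails the run):
1. the bar lies flat on the box floor between the cleats, along the box, released (x of bar in the frame of box between -0.035 and 0.035 m and y of bar in the frame of box between -0.058 and 0.058 m and z of bar in the frame of box between 0.004 and 0.013 m and angle between bar's own z axis and vertical below 0.1 rad and angle between the x axis of bar and the x axis of box, either way round below 0.6 rad and contact force between the fingers and bar below 0.1 N and linear speed of bar below 0.03 m/s), for 0.2 s.
2. the insert board is seated level on the cleats over the bar, released (horizontal distance between insert and box below 0.016 m and z of insert in the frame of box between 0.028 and 0.0355 m and angle between insert's own z axis and vertical below 0.05 rad and angle between the x axis of insert and the x axis of box, either way round below 0.2 rad and contact force between the fingers and insert below 0.1 N and linear speed of insert below 0.03 m/s), for 0.2 s.
3. the red carabiner lies flat on the red half, released (x of carabiner in the frame of insert between 0.028 and 0.1 m and y of carabiner in the frame of insert between -0.06 and 0.06 m and z of carabiner in the frame of insert between 0.002 and 0.011 m and angle between carabiner's own z axis and vertical below 0.12 rad and contact force between the fingers and carabiner below 0.1 N and linear speed of carabiner below 0.03 m/s), for 0.2 s.
4. the pulley lies flat on the bare half, released (x of pulley in the frame of insert between -0.1 and -0.024 m and y of pulley in the frame of insert between -0.06 and 0.06 m and z of pulley in the frame of insert between 0.002 and 0.011 m and angle between pulley's own z axis and vertical below 0.12 rad and contact force between the fingers and pulley below 0.1 N and linear speed of pulley below 0.03 m/s), for 0.2 s.
At the end, for the whole second after the job is handed in: Bar flat on the box floor, along the box within 0.6 rad, 35 mm lengthwise, 58 mm sideways; insert level on the cleats, centred within 16 mm; red carabiner flat on the red half (28-100 mm from the rib's centre) and pulley on the bare half (24-100 mm), within 60 mm sideways; all released, at rest (all of step 1 and all of step 2 and all of step 3 and all of step 4); the robot touches nothing.
It fails at once if the bar tips more than 0.35 rad from level (angle between bar's own z axis and vertical above 0.35 rad).
It fails at once if the green carabiner or the lamp clip is moved more than 20 mm (distance of any of green_carabiner, lamp_clip from where it was at the start of the episode above 0.02 m).
It fails at once if a thing is dropped into the box (falls freely at over 0.75 m/s, about 30 mm) ((horizontal distance between bar and box below 0.13 m and contact force between the fingers and bar below 0.02 N and linear speed of bar above 0.75 m/s) or (horizontal distance between insert and box below 0.13 m and contact force between the fingers and insert below 0.02 N and linear speed of insert above 0.75 m/s) or (horizontal distance between carabiner and box below 0.13 m and contact force between the fingers and carabiner below 0.02 N and linear speed of carabiner above 0.75 m/s) or (horizontal distance between pulley and box below 0.13 m and contact force between the fingers and pulley below 0.02 N and linear speed of pulley above 0.75 m/s)).
It also fails if it takes over 134 s, if anything falls off the work surface, if the arm or the gripper's body presses on something with over 40 N, if the wrist force passes 120 N, or if a joint passes its speed limit or range.

### The arm

A 6-joint arm with a two-finger parallel gripper is mounted at the origin on the work surface. World frame = base frame: x ahead of the robot, y to its left, z up, the work surface at z = 0. Lengths are in m, angles in rad, forces in N, time in s.
With the tool pointing down it reaches from about 0.4 to 0.825 m from the base axis. Payload 7 kg.
Tool frame: the origin (TCP) lies at the very end of the fingers, on their centre line; the grasp point (between the pads) lies 19 mm behind it (arm.pinch_z is the z of the grasp point in the tool frame, in m); z points along the fingers, y is the direction in which the jaws open and shut (so a half turn about z gives the same grasp; the last joint's range is limited). The gripper opens to 88 mm and grips with 3 to 60 N. Pads are 19 mm wide; open, the fingers measure 130 mm over their backs; the gripper's body (78 mm by 193 mm) begins 47 mm behind the grasp point.
Start: joints at [-1.03, 0.359, 0.012, 0, -1.224, -0.288], TCP at [0.169, -0.654, 0.227] pointing down, gripper open.
Joint ranges: [-3.07, 3.07], [-1.43, 2.12], [-1.02, 1.25], [-3.03, 1.67], [-3.05, -0], [-3.03, 3.03]. Speed limits (rad/s): [2.39, 2.39, 3.01, 3.14, 3.14, 3.14].

### API

Orientations are given as [roll, pitch, yaw] about the fixed x, y, z axes, in that order (R = Rz(yaw) Ry(pitch) Rx(roll)).
In Python, from station import arm gives the robot as it stands.
- The arm moves only by the tool drive_tool, never from a script. Its argument "targets" is a list of rows, each a list of 6 numbers: the shift along the world's x, y, z in units of 0.04 m (1.0 is 0.04 m), then the turn, a rotation vector about the world's x, y, z in units of 6 degrees (1.0 is 6 degrees). In form: [[x, y, z, wx, wy, wz], ...]. A call has 1 to 5 rows; each row shifts and turns the commanded pose from where the row before left it; what a row does not reach is not made up. A row lasts 1/8 s, in which the tool goes at most 62.5 mm and 10.7 degrees, less where a joint would pass 70% of its speed; a pose out of reach is approached as far as the arm can. A call with a number of a shift or a turn outside -1 to 1 is refused whole. A call with a gripper value outside its range is refused whole. "claw" is the opening, from 0 (shut) to 1 (fully open), set as the call begins (left out, the last holds). The fingers move at their own pace and stop on an object; "newtons" is the grip in N (left out, the last holds). Time passes only in rows, so rows that do not move let the fingers close. It gives the time, the measured TCP pose, the force and the opening at its end, in the units of the state.
- arm.get_state(): the state, without advancing time (a new reading comes with each control period).
- arm.grab_frame(name): name is "scene" or "top" or "wrist"; returns (picture, depth): 400x640x3 uint8, red, green, blue; 400x640 float32, m along the optical axis (not along the pixel's ray), 0 where there is no reading.
- arm.get_calibration(name): a dict with "mtx" (3x3 intrinsics, pixels), "origin" and "rotation" of the camera in the world. Camera axes: x right, y up, looking along -z (the intrinsics and any distortion apply to the point x, -y, -z); pixel columns grow to the right and rows downward; lengths in m; the calibration is good to about 2 mm. A picture is of the moment at which its call begins: read the wrist's pose just before it. get_calibration takes no time and is no camera call; for the wrist camera it gives the pose at the moment of the call.
- arm.job_done(): hands the job in, once; it reports no verdict.
Trained networks look in the newest picture that a camera, given by its name, has taken for a name from the list of things; names that differ only in an ending like _2 or _b are one class to them, and where a whole thing is asked for, a point or a joint stands for the part that bears it (a point fixed in the world has none). Each returns a list of dicts, best first, with "score" (0 to 1); they miss things now and then, are a little off and sometimes report something else, mostly with a low value. They report only what shows in the picture. A call takes as long as a camera call. They do not tell look-alikes from the thing itself.
- arm.search_frame(target, camera): "point" ([x, y, z] in m, in the coordinates of the camera as it stood for that picture, good to about 4 mm: the middle of the surface that is visible of it).
- arm.cut_out(target, camera): "pixels" (400x640 bool, what is visible of it).
- arm.landmark_of(target, camera): "point" ([x, y, z] in m, in the coordinates of the camera as it stood for that picture, good to about 4 mm: a listed point, or the origin of a listed thing).
The state is a dict: "t": time; "q": joint angles; "qd": joint speeds; "joint_efforts": joint torques, N m; "eef_pos": TCP position; "ee_rot": TCP orientation; "force": force on the tool from outside, world axes, zero at the start; "moment": the same for the moment, N m; "width": finger opening in m.
Only numpy, scipy, OpenCV 4.12 (cv2) and the standard library are available. Lean on these libraries where they do the work, as an engineer would, in place of code of your own. Each camera call takes 0.05 s, during which the arm holds its last target. There are 200 camera calls.

## Working session

There is one attempt and no reset: what is moved stays moved. The work goes in short steps, Python scripts to look and compute and a tool call to move; the robot and the scene stay as the last step left them, time stands still between calls to the robot, and variables do not carry over. Pictures are saved under pics/ and viewed, about 12 in all and at most 16, crops included, and the job is handed in when it is done.

Besides the shell and the picture viewer there is one more tool, called after "Request:" as a command line: name --pt "numbers of a row" for each row, then --argument value for the rest. drive_tool: Moves the arm, as the interface text tells. Shifts and turns lie within -1 to 1; 1 stands for 0.04 m of shift or 6 degrees of turn. Its arguments: {"type":"object","properties":{"targets":{"type":"array"},"claw":{"type":"number"},"newtons":{"type":"number"}},"required":["targets"]}

```bash
mkdir -p pics; ls; cat > h.py <<'E'
import numpy as np, cv2
from station import arm
def world(cal,p): return np.array(cal["rotation"])@np.array(p)+np.array(cal["origin"])
def grab(cam,fn=None):
    cal=arm.get_calibration(cam); im,d=arm.grab_frame(cam)
    if fn: cv2.imwrite("pics/"+fn,cv2.cvtColor(im,cv2.COLOR_RGB2BGR))
    return cal,im,d
def cloud(cal,d,mask):
    v,u=np.nonzero(mask&(d>0)); z=d[v,u]; K=np.array(cal["mtx"])
    P=np.stack([(u-K[0,2])/K[0,0]*z,-(v-K[1,2])/K[1,1]*z,-z],1)
    return P@np.array(cal["rotation"]).T+np.array(cal["origin"])
def px(cal,w):
    p=np.array(cal["rotation"]).T@(np.array(w)-np.array(cal["origin"])); K=np.array(cal["mtx"])
    return [round(K[0,0]*p[0]/-p[2]+K[0,2]),round(K[1,1]*-p[1]/-p[2]+K[1,2])]
def rect(P):
    (c,s,a)=cv2.minAreaRect(P[:,:2].astype(np.float32)); 
    if s[0]<s[1]: s=s[::-1]; a+=90
    return np.round(c,4),np.round(s,4),round((a+90)%180-90,1)
E
python3 - <<'E'
from h import *
for cam in ("top","scene"):
    cal,im,d=grab(cam,cam+"0.png"); print(cam,np.round(cal["origin"],3))
    for n in ["box","insert","bar","carabiner","pulley","green_carabiner","lamp_clip"]:
        if cam=="scene": continue
        for r in arm.cut_out(n,cam)[:3]:
            P=cloud(cal,d,r["pixels"]); v,u=np.nonzero(r["pixels"])
            print(n,round(r["score"],2),"px",int(u.mean()),int(v.mean()),*rect(P),"z",np.round(np.percentile(P[:,2],[2,50,98]),3))
        print("  lm",[(round(r["score"],2),np.round(world(cal,r["point"]),3)) for r in arm.landmark_of(n,cam)[:3]])
print(arm.get_state())
E
```

```text
pics
top [0.538 0.003 1.018]Traceback (most recent call last):
  File "<stdin>", line 7, in <module>
  File "h.py", line 11, in cloud
    return P@np.array(cal["rotation"]).T+np.array(cal["origin"])
           ~~~~~~~~~~~~~~~~~~~~~~~~~~~~~^~~~~~~~~~~~~~~~~~~~~~~~
ValueError: operands could not be broadcast together with shapes (10662,) (3,)
```

```bash
python3 - <<'E'
s=open('h.py').read()
s=s.replace('def world','from scipy.spatial.transform import Rotation as Ro\ndef rot(cal):\n    r=np.array(cal["rotation"],float); return r if r.shape==(3,3) else Ro.from_euler("xyz",r).as_matrix()\ndef world').replace('np.array(cal["rotation"])','rot(cal)')
open('h.py','w').write(s)
E
python3 - <<'E'
from h import *
for cam in ("top","scene"):
    cal,im,d=grab(cam,cam+"0.png"); print(cam,np.round(cal["origin"],3),cal["rotation"])
    if cam=="scene": continue
    for n in ["box","insert","bar","carabiner","pulley","green_carabiner","lamp_clip"]:
        for r in arm.cut_out(n,cam)[:3]:
            P=cloud(cal,d,r["pixels"]); v,u=np.nonzero(r["pixels"])
            print(n,round(r["score"],2),"px",int(u.mean()),int(v.mean()),*rect(P),"z",np.round(np.percentile(P[:,2],[2,50,98]),3))
        print("  lm",[(round(r["score"],2),np.round(world(cal,r["point"]),3)) for r in arm.landmark_of(n,cam)[:3]])
print(arm.get_state())
E
```

```text
top [0.538 0.003 1.018] [ 0.06489554  0.02170944 -1.58414237]
box 0.8 px 181 232 [0.5341 0.31  ] [0.2687 0.1766] -11.4 z [0.003 0.011 0.071]
  lm [(0.89, array([0.536, 0.299, 0.   ]))]
insert 0.6 px 488 238 [ 0.5139 -0.3151] [0.2182 0.1169] 54.3 z [0.001 0.005 0.035]
  lm [(0.76, array([ 0.516, -0.313,  0.   ]))]
bar 0.8 px 333 158 [ 0.687  -0.0035] [0.1429 0.025 ] -2.8 z [0.002 0.006 0.018]
  lm [(0.75, array([ 0.688, -0.004, -0.002]))]
carabiner 0.84 px 338 270 [ 0.4499 -0.0103] [0.0949 0.057 ] -0.8 z [-0.003  0.008  0.012]
  lm [(0.57, array([ 0.448, -0.009,  0.001]))]
pulley 0.78 px 337 214 [ 0.5648 -0.0102] [0.0701 0.0489] -0.8 z [-0.002  0.027  0.031]
pulley 0.77 px 390 225 [ 0.5431 -0.1184] [0.0724 0.049 ] -51.8 z [0.001 0.027 0.031]
pulley 0.64 px 289 187 [0.6207 0.0852] [0.0662 0.0458] -35.8 z [0.022 0.027 0.031]
  lm [(0.89, array([0.622, 0.084, 0.   ])), (0.66, array([ 0.564, -0.015,  0.002])), (0.64, array([ 0.541, -0.116, -0.002]))]
green_carabiner 0.6 px 412 112 [ 0.7739 -0.165 ] [0.0886 0.0524] 38.3 z [0.004 0.009 0.012]
  lm [(0.63, array([ 0.773, -0.17 , -0.001]))]
lamp_clip 0.6 px 261 120 [0.7629 0.144 ] [0.0512 0.0315] 74.5 z [-0.002  0.014  0.026]
  lm [(0.65, array([ 0.76 ,  0.143, -0.   ]))]
scene [ 1.224 -0.264  0.989] [ 0.60263256 -0.01315585  1.17771427]
{'t': 0.9, 'q': array([-1.02988723e+00,  3.58552896e-01,  1.19142379e-02, -4.29641794e-06,
       -1.22410161e+00, -2.88107218e-01]), 'qd': array([-0.00042756, -0.00070667, -0.00087779, -0.00053552,  0.00132901,
        0.00240128]), 'joint_efforts': array([ 2.76587880e-04, -5.82362080e+01,  2.93306011e+01,  7.00276986e+00,
        1.25203133e-02, -3.35445463e-05]), 'eef_pos': array([ 0.1688148 , -0.65353134,  0.22659716]), 'ee_rot': array([-3.14154005e+00,  1.98027407e-05, -2.88879224e+00]), 'force': array([-0.64741233, -0.13622189, -0.99881844]), 'moment': array([ 0.0194433 ,  0.0121164 , -0.03121629]), 'width': 0.08695916806637655}
```

View pics/top0.png

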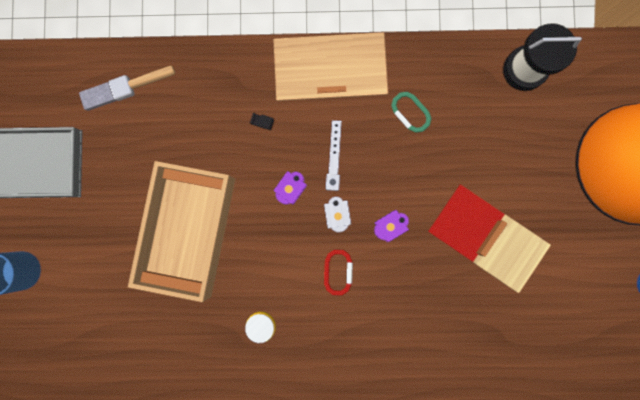

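Top view: box (180,232), bar (334,155) with heel at (332,182), i.e. toward the robot; red carabiner (338,270); insert (490,238), red half upper left. Pulley candidates: chrome (337,214), purple (289,187), purple (390,225). The chrome one fits ("chrome, brass axle"). I'll confirm it in a crop and refine the box and bar poses.

```bash
python3 - <<'E'
from h import *
cal,im,d=grab("top","top1.png")
A=cloud(cal,d,np.ones(d.shape,bool))
def sel(x0,x1,y0,y1,z0,z1):
    m=(A[:,0]>x0)&(A[:,0]<x1)&(A[:,1]>y0)&(A[:,1]<y1)&(A[:,2]>z0)&(A[:,2]<z1); return A[m]
print("rim",*rect(sel(.35,.72,.18,.42,.06,.085)))
print("cleat",*rect(sel(.35,.72,.2,.41,.025,.037)))
print("heel",*rect(sel(.6,.655,-.04,.04,.012,.03)))
print("bar",*rect(sel(.6,.8,-.04,.04,.004,.03)))
print("pul",*rect(sel(.5,.61,-.06,.04,.022,.04)))
print("car",*rect(sel(.38,.52,-.06,.04,.006,.02)))
print("rib",*rect(sel(.4,.63,-.42,-.21,.03,.05)))
print("ins",*rect(sel(.38,.66,-.45,-.19,.004,.05)))
c=cv2.resize(im[130:310,250:430],None,fx=3,fy=3,interpolation=cv2.INTER_CUBIC)
cv2.imwrite("pics/crop1.png",c[...,::-1])
E
```

```text
rim [0.5373 0.2962] [0.2467 0.1479] -11.5
cleat [0.536  0.2927] [0.2448 0.1405] -11.5
heel [ 0.6319 -0.0008] [0.0309 0.0243] -0.8
bar [ 0.7055 -0.0012] [0.1842 0.0746] -1.4
pul [ 0.5659 -0.0096] [0.0689 0.0459] 8.2
car [ 0.4495 -0.0091] [0.0883 0.0544] -1.0
rib [ 0.5151 -0.3138] [0.0799 0.0131] -34.7
ins [ 0.519  -0.3165] [0.2777 0.2553] -0.8
```

View pics/crop1.png

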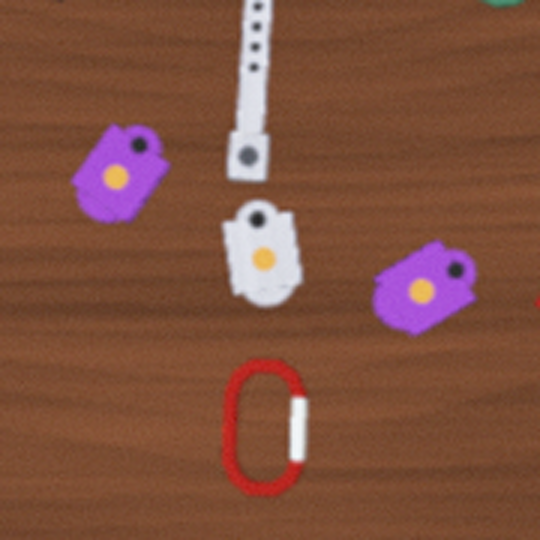

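The crop confirms it: the chrome-white pulley (crop 263,252) has the brass axle, and both look-alikes are purple. The bar's heel points toward the robot. Bar balance point ≈ (0.665,-0.002), box centre (0.537,0.296) yaw -11.5°.

Request:
drive_tool --pt "0.75 0.95 0 0 0 -0.2" --pt "0.75 0.95 0 0 0 -0.2" --pt "0.75 0.95 0 0 0 -0.2" --pt "0.75 0.95 0 0 0 -0.2" --pt "0.75 0.95 0 0 0 -0.2" --claw 0.55 --newtons 30

```text
t: 1.58
eef_pos: [0.3196, -0.4623, 0.2268]
ee_rot: [-3.141, 0.0, -2.994]
force: [0.9, -0.3, 0.8]
width: 0.049
```

Request:
drive_tool --pt "0.75 0.95 0 0 0 -0.2" --pt "0.75 0.95 0 0 0 -0.2" --pt "0.75 0.95 0 0 0 -0.2" --pt "0.75 0.95 0 0 0 -0.2" --pt "0.75 0.95 0 0 0 -0.2"

```text
t: 2.2
eef_pos: [0.4697, -0.2722, 0.2269]
ee_rot: [-3.141, 0.001, -3.099]
force: [0.8, 0.3, -0.9]
width: 0.048
```

Request:
drive_tool --pt "0.75 0.95 0 0 0 -0.2" --pt "0.75 0.95 0 0 0 -0.2" --pt "0.75 0.95 0 0 0 -0.2" --pt "0.6 0.95 0 0 0 -0.2" --pt "0.4 0.95 0 0 0 -0.1"

```text
t: 2.82
eef_pos: [0.5997, -0.0821, 0.2264]
ee_rot: [-3.141, -0.0, 3.09]
force: [0.7, -0.2, 0.1]
width: 0.0479
```

Request:
drive_tool --pt "0.65 0.8 -0.5 0 0 0" --pt "0.65 0.8 -0.5 0 0 0" --pt "0.33 0.4 -0.6 0 0 0" --pt "0 0 -0.8 0 0 0" --pt "0 0 0 0 0 0"

```text
t: 3.45
eef_pos: [0.6622, -0.0035, 0.1278]
ee_rot: [-3.14, -0.005, 3.091]
force: [-0.2, -0.3, 0.6]
width: 0.0481
```

```bash
cat >> h.py <<'E'
def local(n,cam="wrist",fn=None,zmin=-1,i=0):
    cal,im,d=grab(cam,fn); s=arm.get_state()
    print("tcp",np.round(s["eef_pos"],4),"yaw",round(np.degrees(s["ee_rot"][2]),1),"w",round(s["width"],4))
    for r in arm.cut_out(n,cam)[:3]:
        P=cloud(cal,d,r["pixels"]); v,u=np.nonzero(r["pixels"]); Q=P[P[:,2]>zmin]
        print(n,round(r["score"],2),"px",int(u.mean()),int(v.mean()),*(rect(Q) if len(Q)>5 else ()),"z",np.round(np.percentile(P[:,2],[2,50,98]),4))
    return cal,im,d
E
python3 - <<'E'
from h import *
cal,im,d=local("bar",fn="w1.png",zmin=0.003)
print("heel landmark",[np.round(world(cal,r["point"]),4) for r in arm.landmark_of("bar","wrist")])
print("aim px",px(cal,[.665,-.0024,.006]))
E
```

```text
tcp [ 0.6635 -0.0037  0.13  ] yaw 177.1 w 0.0486
bar 0.63 px 319 199 [ 0.6886 -0.0046] [0.144  0.0259] -3.8 z [0.0057 0.0077 0.0182]
heel landmark [array([ 6.891e-01, -4.300e-03,  4.000e-04])]
aim px [320, 199]
```

View pics/w1.png

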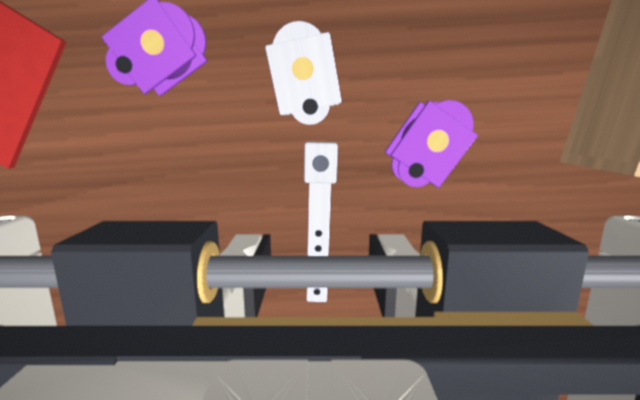

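Wrist view: bar heel at (320,163), strip running down to (317,300) centred between the fingers. Descending onto the balance point.

Request:
drive_tool --pt "0.05 0 -1 0 0 0" --pt "0 0 -1 0 0 0" --pt "0 0 -0.7 0 0 0" --pt "0 0 -0.45 0 0 0" --pt "0 0 0 0 0 0"

```text
t: 4.22
eef_pos: [0.666, -0.0038, 0.0045]
ee_rot: [-3.141, -0.001, 3.09]
force: [1.2, 0.6, 0.2]
width: 0.0484
```

Request:
drive_tool --pt "0 0 0 0 0 0" --pt "0 0 0 0 0 0" --pt "0 0 0 0 0 0" --pt "0 0 0 0 0 0" --claw 0 --newtons 35

```text
t: 4.72
eef_pos: [0.6665, -0.0036, 0.0056]
ee_rot: [-3.142, 0.001, 3.091]
force: [-7.4, 1.9, 24.7]
width: 0.0137
```

Width 13.7 mm is under the strip's 18 mm, so the tips rode over the strip. Reopening, going lower.

Request:
drive_tool --pt "0 0 0.2 0 0 0" --pt "0 0 0 0 0 0" --pt "0 0 0.5 0 0 0" --pt "0 0 1 0 0 0" --pt "0 0 0 0 0 0" --claw 0.5

```text
t: 5.35
eef_pos: [0.6682, -0.0031, 0.0759]
ee_rot: [3.14, 0.006, 3.091]
force: [0.7, 0.9, -0.9]
width: 0.0437
```

```bash
python3 - <<'E'
from h import *
local("bar",zmin=0.003); local("bar",cam="top",zmin=.003)
E
```

```text
tcp [ 0.6669 -0.0032  0.074 ] yaw 177.1 w 0.0438
bar 0.77 px 318 206 [ 0.6837 -0.0047] [0.1344 0.0259] -5.4 z [0.005  0.0078 0.0181]
tcp [ 0.6654 -0.0036  0.0719] yaw 177.1 w 0.0434
bar 0.48 px 331 182 [6.311e-01 4.000e-04] [0.0304 0.0248] -5.4 z [0.0084 0.0151 0.019 ]
```

Request:
drive_tool --pt "0 0 -0.8 0 0 -0.3" --pt "0 0 -0.6 0 0 0" --pt "0 0 -0.3 0 0 0" --pt "0 0 -0.08 0 0 0" --pt "0 0 0 0 0 0"

```text
t: 6.18
eef_pos: [0.6663, -0.0035, 0.0017]
ee_rot: [-3.142, 0.0, 3.06]
force: [0.4, 0.6, -0.1]
width: 0.0437
```

Request:
drive_tool --pt "0 0 0 0 0 0" --pt "0 0 0 0 0 0" --pt "0 0 0 0 0 0" --pt "0 0 0 0 0 0" --claw 0 --newtons 25

```text
t: 6.68
eef_pos: [0.6662, -0.0035, 0.0017]
ee_rot: [3.141, 0.0, 3.059]
force: [-0.5, -0.2, 3.2]
width: 0.0172
```

Width 17.2 mm, so it has the strip. Small test lift and a look.

Request:
drive_tool --pt "0 0 0.15 0 0 0" --pt "0 0 0.15 0 0 0" --pt "0 0 0.3 0 0 0" --pt "0 0 0.3 0 0 0" --pt "0 0 0 0 0 0" --newtons 30

```text
t: 7.3
eef_pos: [0.667, -0.0033, 0.0391]
ee_rot: [3.141, 0.003, 3.06]
force: [0.2, 0.6, -2.3]
width: 0.0171
```

```bash
python3 - <<'E'
from h import *
cal,im,d=local("bar",fn="w2.png",zmin=0.0)
P=cloud(cal,d,arm.cut_out("bar","wrist")[0]["pixels"])
for a,b in [(.61,.65),(.68,.70),(.70,.72),(.72,.75)]:
    Q=P[(P[:,0]>a)&(P[:,0]<b)]; print(a,b,len(Q),np.round(np.median(Q[:,2]),4) if len(Q) else '')
print(arm.get_state()["force"],arm.get_state()["moment"])
E
```

```text
tcp [ 0.6664 -0.0034  0.0382] yaw 175.3 w 0.0175
bar 0.89 px 319 215 [ 0.6727 -0.003 ] [0.1107 0.0363] -4.9 z [0.0018 0.0537 0.0556]
0.61 0.65 4487 0.0543
0.68 0.7 981 0.0445
0.7 0.72 83 0.0438
0.72 0.75 12 0.001
[-0.41175812  0.69174137 -2.45460459] [-0.02370304 -0.04746988  0.01680248]
```

View pics/w2.png

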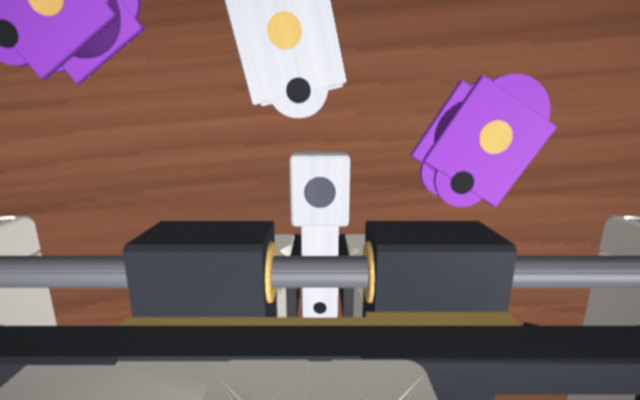

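Wrist view: heel (320,190) held, both ends level (heel top 54 mm, strip 44.5 mm, nominal 10 mm step). The bar's underside is at the TCP height. Carrying it to the box.

Request:
drive_tool --pt "0 0 0.6 0 0 0" --pt "0 0.2 0.8 0 0 0" --pt "-0.2 0.4 0.5 0 0 0" --pt "-0.3 0.6 0 0 0 -0.1" --pt "-0.4 0.8 0 0 0 -0.2"

```text
t: 8.07
eef_pos: [0.6289, 0.0774, 0.1132]
ee_rot: [3.141, -0.0, 3.026]
force: [-0.5, 0.4, -1.9]
width: 0.0173
```

Request:
drive_tool --pt "-0.4 0.8 0 0 0 -0.2" --pt "-0.4 0.8 0 0 0 -0.2" --pt "-0.4 0.8 0 0 0 -0.2" --pt "-0.4 0.8 0 0 0 -0.1" --pt "-0.4 0.8 0 0 0 -0.1"

```text
t: 8.7
eef_pos: [0.5483, 0.2378, 0.113]
ee_rot: [-3.141, -0.001, 2.944]
force: [1.0, 0.6, -1.1]
width: 0.0174
```

Request:
drive_tool --pt "-0.4 0.7 0 0 0 0" --pt "-0.3 0.5 0 0 0 0" --pt "-0.2 0.3 0 0 0 0" --pt "0 0 0 0 0 0" --pt "0 0 0 0 0 0"

```text
t: 9.32
eef_pos: [0.5139, 0.296, 0.1132]
ee_rot: [-3.141, -0.0, 2.944]
force: [-0.2, -0.0, -2.1]
width: 0.0169
```

```bash
python3 - <<'E'
from h import *
cal,im,d=local("bar",fn="w3.png",zmin=0.08)
print("aim",px(cal,[.5155,.30,.1]), arm.get_state()["force"])
A=cloud(cal,d,np.ones(d.shape,bool)); m=(A[:,2]>.06)&(A[:,2]<.08); print(*rect(A[m]))
E
```

```text
tcp [0.5141 0.2959 0.1133] yaw 168.7 w 0.0173
bar 0.68 px 319 214 [0.5062 0.2982] [0.0836 0.0259] -11.5 z [0.1176 0.1281 0.1298]
aim [326, 242] [-0.38090054  0.08395881 -0.82825755]
[0.4661 0.311 ] [0.1472 0.0992] 78.6
```

View pics/w3.png

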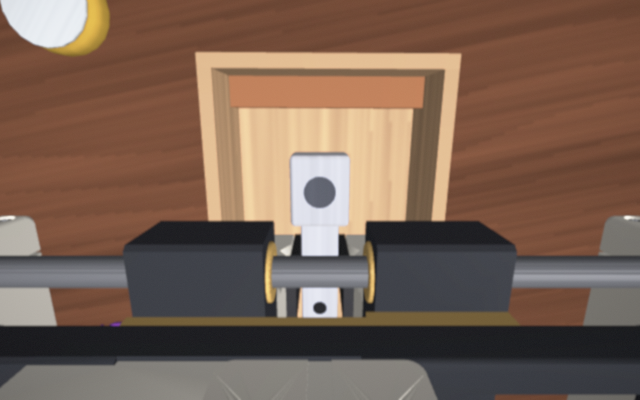

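Wrist view: the bar is aligned with the box, heel (320,190) well short of the near cleat (326,92), centred between the walls. Lowering.

Request:
drive_tool --pt "0.04 0.1 -0.7 0 0 0" --pt "0 0 -0.8 0 0 0" --pt "0 0 -0.6 0 0 0" --pt "0 0 -0.3 0 0 0" --pt "0 0 -0.1 0 0 0"

```text
t: 10.05
eef_pos: [0.5158, 0.3, 0.0129]
ee_rot: [-3.141, -0.0, 2.944]
force: [0.1, -0.6, -1.1]
width: 0.0174
```

Request:
drive_tool --pt "0 0 -0.05 0 0 0" --pt "0 0 -0.05 0 0 0" --pt "0 0 0 0 0 0"

```text
t: 10.42
eef_pos: [0.5158, 0.3007, 0.0098]
ee_rot: [3.141, 0.0, 2.944]
force: [-0.4, 0.1, -1.3]
width: 0.0169
```

Request:
drive_tool --pt "0 0 -0.03 0 0 0" --pt "0 0 -0.02 0 0 0"

```text
t: 10.68
eef_pos: [0.5159, 0.3008, 0.0095]
ee_rot: [3.141, 0.001, 2.945]
force: [-6.6, -2.9, 21.3]
width: 0.0171
```

Request:
drive_tool --pt "0 0 0 0 0 0" --pt "0 0 0 0 0 0" --pt "0 0 0 0 0 0" --claw 0.45

```text
t: 11.05
eef_pos: [0.5169, 0.3021, 0.0084]
ee_rot: [3.138, 0.002, 2.945]
force: [0.3, 4.1, 4.7]
width: 0.0381
```

Request:
drive_tool --pt "0 0 0.5 0 0 0" --pt "0 0 0.8 0 0 0" --pt "0 0 1 0 0 0" --pt "0 0 1 0 0 0" --pt "0 0 0 0 0 0"

```text
t: 11.68
eef_pos: [0.5167, 0.3013, 0.1424]
ee_rot: [3.138, 0.003, 2.944]
force: [-0.4, -0.4, -0.9]
width: 0.0393
```

```bash
python3 - <<'E'
from h import *
cal,im,d=local("bar",zmin=0.012)
P=cloud(cal,d,arm.cut_out("bar","wrist")[0]["pixels"]); a=np.radians(168.5); t=(P[:,:2]-[.537,.296])@[np.cos(a),np.sin(a)]
for lo in (-.07,-.05,-.03,.0,.02,.045): 
    Q=P[(t>lo)&(t<lo+.02),2]; print(lo,len(Q),np.round(np.median(Q),4) if len(Q) else '')
E
```

```text
tcp [0.5157 0.3005 0.1403] yaw 168.7 w 0.0394
bar 0.76 px 317 189 [0.5372 0.2962] [0.1434 0.0259] -12.3 z [0.0136 0.0157 0.0262]
-0.07 17 0.0154
-0.05 120 0.015
-0.03 431 0.0149
0.0 456 0.0149
0.02 441 0.0149
0.045 780 0.025
```

Step 1 done: bar centre (0.537,0.296), flat. Now the insert's rib at (0.515,-0.314).

Request:
drive_tool --pt "0 -0.5 0 0 0 -0.25" --pt "0 -1 0 0 0 -0.25" --pt "0 -1 0 0 0 -0.25" --pt "0 -1 0 0 0 -0.25" --pt "0 -1 0 0 0 -0.25" --claw 0.5

```text
t: 12.45
eef_pos: [0.5145, 0.118, 0.1383]
ee_rot: [-3.14, -0.001, 2.811]
force: [0.1, -0.3, 2.2]
width: 0.0436
```

Request:
drive_tool --pt "0 -1 0 0 0 -0.25" --pt "0 -1 0 0 0 -0.25" --pt "0 -1 0 0 0 -0.25" --pt "0 -1 0 0 0 -0.25" --pt "0 -1 0 0 0 -0.25"

```text
t: 13.08
eef_pos: [0.5142, -0.0816, 0.1383]
ee_rot: [-3.14, -0.002, 2.68]
force: [0.6, 0.1, 0.5]
width: 0.0438
```

Request:
drive_tool --pt "0 -1 0 0 0 -0.25" --pt "0 -1 0 0 0 -0.25" --pt "0 -1 0 0 0 -0.25" --pt "0 -1 0 0 0 -0.25" --pt "0 -1 0 0 0 -0.25"

```text
t: 13.7
eef_pos: [0.514, -0.2812, 0.1381]
ee_rot: [-3.141, -0.002, 2.549]
force: [1.1, 0.1, 0.3]
width: 0.0441
```

Request:
drive_tool --pt "0 -0.85 0 0 0 -0.25" --pt "0 0 0 0 0 0" --pt "0 0 0 0 0 0"

```text
t: 14.08
eef_pos: [0.5144, -0.3136, 0.1383]
ee_rot: [-3.141, -0.002, 2.524]
force: [0.0, -0.3, 0.3]
width: 0.0443
```

```bash
python3 - <<'E'
from h import *
cal,im,d=local("insert",fn="w4.png",zmin=0.032)
local("insert",cam="top",zmin=.003)
E
```

```text
tcp [ 0.5147 -0.3132  0.1386] yaw 144.7 w 0.0439
insert 0.88 px 319 183 [ 0.5075 -0.3174] [0.0712 0.0684] -68.5 z [0.0055 0.007  0.0371]
tcp [ 0.5153 -0.3128  0.1392] yaw 144.7 w 0.0437
insert 0.81 px 521 278 [ 0.4323 -0.3728] [0.0473 0.0258] -33.6 z [-0.0001  0.0053  0.0089]
```

View pics/w4.png

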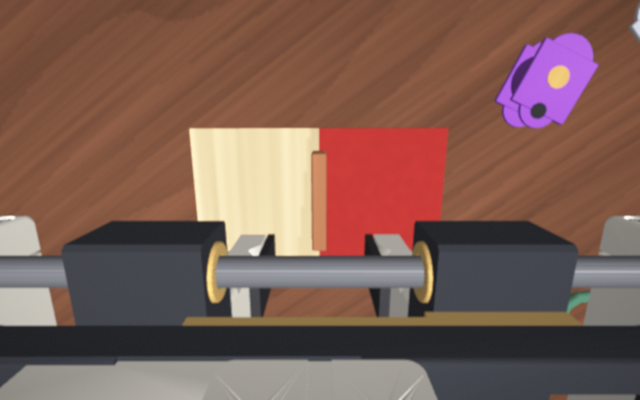

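Wrist view: rib (319,202) lines up midway between the fingers, bare half left, red right. Descending and gripping.

Request:
drive_tool --pt "0 0 -1 0 0 0" --pt "0 0 -1 0 0 0" --pt "0 0 -0.7 0 0 0" --pt "0 0 -0.4 0 0 0" --pt "0 0 -0.05 0 0 0"

```text
t: 14.9
eef_pos: [0.5153, -0.3131, 0.0128]
ee_rot: [-3.141, -0.001, 2.526]
force: [1.0, -0.2, -0.1]
width: 0.0438
```

Request:
drive_tool --pt "0 0 0 0 0 0" --pt "0 0 0 0 0 0" --pt "0 0 0 0 0 0" --pt "0 0 0 0 0 0" --pt "0 0 0 0 0 0" --claw 0 --newtons 30

```text
t: 15.52
eef_pos: [0.5158, -0.3137, 0.014]
ee_rot: [3.142, 0.001, 2.525]
force: [-1.7, 0.6, 5.2]
width: 0.0116
```

Request:
drive_tool --pt "0 0 0.15 0 0 0" --pt "0 0 0.3 0 0 0" --pt "0 0 0.6 0 0 0" --pt "0 0 0.6 0 0 0" --pt "0 0 0 0 0 0"

```text
t: 16.15
eef_pos: [0.5171, -0.314, 0.0819]
ee_rot: [3.14, 0.004, 2.525]
force: [0.2, -0.2, -1.7]
width: 0.0116
```

```bash
python3 - <<'E'
from h import *
cal,im,d=local("insert",zmin=0.03)
P=cloud(cal,d,arm.cut_out("insert","wrist")[0]["pixels"]); P=P[(P[:,2]>.03)]
a=np.radians(54.3); c=arm.get_state()["eef_pos"]; D=P[:,:2]-c[:2]; u=D@[np.cos(a),np.sin(a)]; v=D@[-np.sin(a),np.cos(a)]
print(np.round([u.min(),u.max(),v.min(),v.max()],4))
board=P[np.abs(u)>.02]; M=np.c_[board[:,:2],np.ones(len(board))]; print(np.linalg.lstsq(M,board[:,2],rcond=None)[0], np.median(board[:,2]))
print("all",*rect(P))
E
```

```text
tcp [ 0.5162 -0.3136  0.0805] yaw 144.7 w 0.012
insert 0.86 px 319 187 [ 0.5131 -0.3098] [0.2181 0.1044] 54.5 z [0.0734 0.0748 0.105 ]
[-0.1075  0.1107 -0.0481  0.0563]
[ 4.31771090e-03 -2.81843238e-05  7.27240445e-02] 0.07476325234482484
all [ 0.5131 -0.3098] [0.2181 0.1044] 54.5
```

Board held level, underside 11.7 mm below the TCP. Carrying and turning +114° to the box (red half toward the robot).

Request:
drive_tool --pt "0 0 0.6 0 0 0.4" --pt "0 0.4 0.6 0 0 0.8" --pt "0 0.8 0.1 0 0 1" --pt "0 0.8 0 0 0 1" --pt "0 0.8 0 0 0 1" --newtons 35

```text
t: 16.92
eef_pos: [0.5149, -0.2005, 0.1304]
ee_rot: [3.142, -0.002, 2.968]
force: [0.0, -0.4, -0.1]
width: 0.0117
```

Request:
drive_tool --pt "0 0.8 0 0 0 1" --pt "0 0.8 0 0 0 1" --pt "0 0.8 0 0 0 1" --pt "0 0.8 0 0 0 1" --pt "0 0.8 0 0 0 1"

```text
t: 17.55
eef_pos: [0.5149, -0.0406, 0.1304]
ee_rot: [3.141, -0.002, -2.791]
force: [0.6, 0.3, -1.3]
width: 0.0118
```

Request:
drive_tool --pt "0 0.8 0 0 0 1" --pt "0 0.8 0 0 0 1" --pt "0 0.8 0 0 0 1" --pt "0 0.8 0 0 0 1" --pt "0 0.8 0 0 0 1"

```text
t: 18.18
eef_pos: [0.5149, 0.1193, 0.1304]
ee_rot: [3.141, -0.002, -2.268]
force: [0.9, -0.6, -0.7]
width: 0.0117
```

Request:
drive_tool --pt "0.1 0.8 0 0 0 1" --pt "0.1 0.8 0 0 0 1" --pt "0.1 0.8 0 0 0 1" --pt "0.1 0.8 0 0 0 0.8" --pt "0.1 0.4 0 0 0 0"

```text
t: 18.8
eef_pos: [0.5352, 0.2636, 0.1302]
ee_rot: [3.141, -0.002, -1.872]
force: [-0.5, -0.0, -1.2]
width: 0.0118
```

Request:
drive_tool --pt "0 0.4 0 0 0 0" --pt "0 0 0 0 0 0" --pt "0 0 0 0 0 0"

```text
t: 19.18
eef_pos: [0.5353, 0.2778, 0.1312]
ee_rot: [3.141, -0.001, -1.874]
force: [0.5, -0.1, -0.0]
width: 0.0118
```

```bash
cat > ins.py <<'E'
from h import *
for cam in ("wrist",):
    cal,im,d=local("insert",fn="w5.png",zmin=0.09)
    A=cloud(cal,d,np.ones(d.shape,bool)); m=(A[:,2]>.062)&(A[:,2]<.078)&(np.hypot(A[:,0]-.537,A[:,1]-.296)<.17); print("rim",*rect(A[m]))
E
python3 ins.py
```

```text
tcp [0.5354 0.2778 0.1313] yaw -107.4 w 0.0119
insert 0.87 px 320 187 [0.534  0.2733] [0.2181 0.1043] -17.5 z [0.1226 0.1242 0.1546]
rim [0.4642 0.2397] [0.1248 0.0119] -14.5
```

View pics/w5.png

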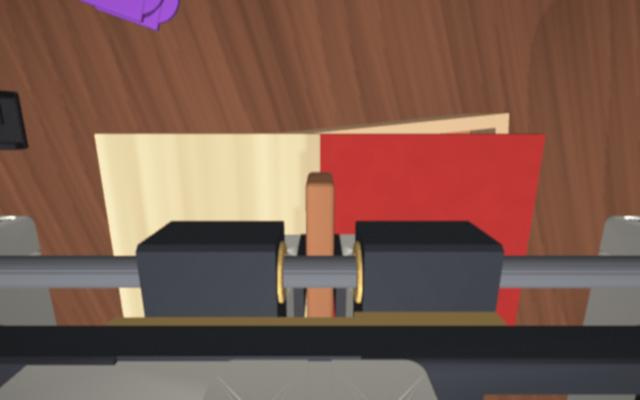

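Wrist view: board level above the box but still 6° short of the box's line (rim edge visible at 300-508, 115-130). Correcting +6° and y +16 mm.

Request:
drive_tool --pt "0.02 0.2 0 0 0 0.5" --pt "0.02 0.2 0 0 0 0.5" --pt "0 0 -0.3 0 0 0" --pt "0 0 0 0 0 0" --pt "0 0 0 0 0 0"

```text
t: 19.9
eef_pos: [0.5371, 0.2939, 0.1191]
ee_rot: [3.141, -0.001, -1.769]
force: [-1.0, -0.6, -1.5]
width: 0.0121
```

```bash
python3 ins.py; python3 - <<'E'
from h import *
cal,im,d=grab("top"); A=cloud(cal,d,np.ones(d.shape,bool)); m=(A[:,2]>.105)&(A[:,2]<.118)&(np.hypot(A[:,0]-.537,A[:,1]-.296)<.17); print("board top",m.sum(),*rect(A[m]))
cal,im,d=grab("scene","s5.png"); A=cloud(cal,d,np.ones(d.shape,bool)); m=(A[:,2]>.1)&(A[:,2]<.118)&(np.hypot(A[:,0]-.537,A[:,1]-.296)<.14); print("scene",m.sum(),*rect(A[m]))
E
```

```text
tcp [0.5372 0.2941 0.1194] yaw -101.4 w 0.0118
rim [0.5252 0.232 ] [0.2479 0.0159] -11.4
board top 3478 [0.5368 0.2953] [0.2165 0.1168] -11.3
scene 2016 [0.5392 0.2952] [0.222  0.1186] -11.4
```

View pics/w5.png

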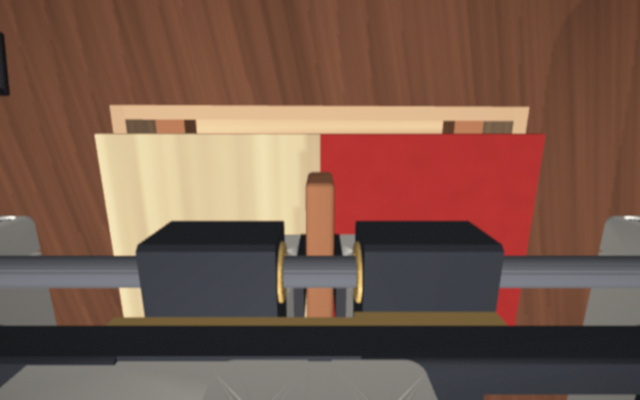

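Board centre (0.537,0.295), yaw -11.4°, matches the box; in the picture it overlaps the rim symmetrically (110-528 against 97-543). Lowering.

Request:
drive_tool --pt "0 0 -0.5 0 0 0" --pt "0 0 -0.5 0 0 0" --pt "0 0 -0.4 0 0 0" --pt "0 0 -0.3 0 0 0" --pt "0 0 -0.1 0 0 0"

```text
t: 20.72
eef_pos: [0.537, 0.2942, 0.0466]
ee_rot: [3.141, -0.001, -1.768]
force: [-0.4, -1.3, -1.9]
width: 0.0116
```

Request:
drive_tool --pt "0 0 -0.05 0 0 0" --pt "0 0 -0.03 0 0 0" --pt "0 0 0 0 0 0"

```text
t: 21.1
eef_pos: [0.5372, 0.2944, 0.0459]
ee_rot: [-3.141, 0.0, -1.768]
force: [-5.0, -2.6, 9.2]
width: 0.012
```

Contact at TCP 0.046, as expected from the pick offset (0.014). Releasing.

Request:
drive_tool --pt "0 0 0 0 0 0" --pt "0 0 0 0 0 0" --pt "0 0 0 0 0 0" --claw 0.45

```text
t: 21.48
eef_pos: [0.5374, 0.2946, 0.0443]
ee_rot: [-3.141, 0.0, -1.768]
force: [0.1, -0.4, 0.1]
width: 0.036
```

Request:
drive_tool --pt "0 0 0.4 0 0 0" --pt "0 0 0.8 0 0 0" --pt "0 0 1 0 0 0" --pt "0 0 1 0 0 0" --pt "0 0 0 0 0 0"

```text
t: 22.1
eef_pos: [0.5391, 0.2959, 0.1773]
ee_rot: [-3.137, 0.006, -1.768]
force: [-0.4, 0.2, -0.0]
width: 0.0393
```

```bash
cat > chk.py <<'E'
from h import *
cal,im,d=local("insert",zmin=.03)
P=cloud(cal,d,arm.cut_out("insert","wrist")[0]["pixels"]); B=P[(P[:,2]>.03)&(P[:,2]<.044)]
print("plane",np.linalg.lstsq(np.c_[B[:,:2]-B[:,:2].mean(0),np.ones(len(B))],B[:,2],rcond=None)[0],*rect(B))
R=P[(P[:,2]>.06)]; print("rib",*rect(R))
E
python3 chk.py
```

```text
tcp [0.538  0.2952 0.175 ] yaw -101.3 w 0.0395
insert 0.59 px 321 178 [0.5392 0.2953] [0.2194 0.1164] -11.3 z [0.0374 0.0389 0.069 ]
plane [0.00154798 0.00141012 0.03887667] [0.5392 0.2953] [0.2194 0.1164] -11.3
rib [0.5461 0.2923] [0.0794 0.053 ] 71.9
```

Insert seated level (top ≈ 38 mm, centre within about 2 mm). Next is the red carabiner at (0.450,-0.010).

Request:
drive_tool --pt "-0.16 -0.55 -0.2 0 0 -0.95" --pt "-0.16 -0.55 -0.2 0 0 -0.95" --pt "-0.16 -0.55 -0.2 0 0 -0.95" --pt "-0.16 -0.55 -0.2 0 0 -0.95" --pt "-0.16 -0.55 0 0 0 -0.95" --claw 1 --newtons 12

```text
t: 22.88
eef_pos: [0.504, 0.1831, 0.1385]
ee_rot: [3.141, -0.003, -2.269]
force: [0.5, -0.1, -0.4]
width: 0.0833
```

Request:
drive_tool --pt "-0.16 -0.55 0 0 0 -0.95" --pt "-0.16 -0.55 0 0 0 -0.95" --pt "-0.16 -0.55 0 0 0 -0.95" --pt "-0.16 -0.55 0 0 0 -0.95" --pt "-0.16 -0.55 0 0 0 -0.95"

```text
t: 23.5
eef_pos: [0.4723, 0.0734, 0.1393]
ee_rot: [-3.141, -0.002, -2.766]
force: [0.9, -0.3, -0.3]
width: 0.0878
```

Request:
drive_tool --pt "-0.16 -0.55 0 0 0 -0.95" --pt "-0.16 -0.55 0 0 0 -0.95" --pt "-0.16 -0.55 0 0 0 -0.95" --pt "-0.12 -0.48 0 0 0 -0.9" --pt "0 0 0 0 0 0"

```text
t: 24.12
eef_pos: [0.4482, -0.0118, 0.1395]
ee_rot: [-3.141, -0.002, 3.126]
force: [0.8, 0.4, 0.3]
width: 0.0873
```

```bash
python3 - <<'E'
from h import *
cal,im,d=local("carabiner",fn="w6.png",zmin=0.004)
print(px(cal,[.4497,-.0097,.005]))
E
```

```text
tcp [ 0.4487 -0.0112  0.1396] yaw 179.2 w 0.0872
carabiner 0.84 px 321 192 [ 0.4502 -0.0093] [0.0918 0.0557] -2.4 z [0.006  0.0101 0.0119]
[321, 194]
```

View pics/w6.png

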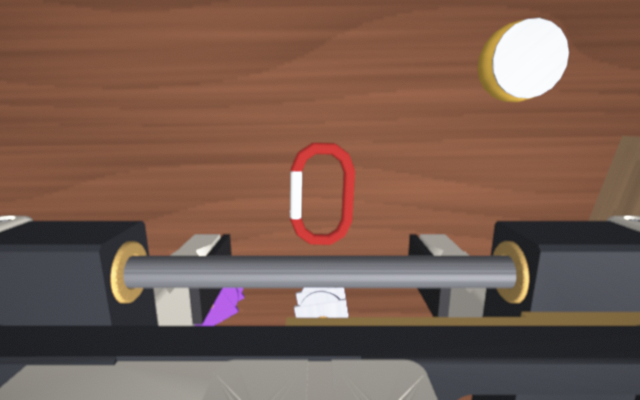

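Wrist view: red carabiner at (322,193), silver gate on its left side, long axis between the jaws. Descending and gripping.

Request:
drive_tool --pt "0.03 0.04 -1 0 0 -0.1" --pt "0 0 -1 0 0 -0.1" --pt "0 0 -0.8 0 0 0" --pt "0 0 -0.5 0 0 0" --pt "0 0 -0.14 0 0 0"

```text
t: 24.85
eef_pos: [0.4497, -0.0089, 0.0012]
ee_rot: [-3.14, -0.003, 3.108]
force: [-0.4, -1.0, -0.4]
width: 0.0882
```

Request:
drive_tool --pt "0 0 0 0 0 0" --pt "0 0 0 0 0 0" --pt "0 0 0 0 0 0" --pt "0 0 0 0 0 0" --claw 0.4 --newtons 12

```text
t: 25.35
eef_pos: [0.4508, -0.009, 0.0031]
ee_rot: [3.141, 0.001, 3.106]
force: [-1.7, 1.7, 4.3]
width: 0.056
```

Request:
drive_tool --pt "0 0 0.15 0 0 0" --pt "0 0 0.3 0 0 0" --pt "0 0 0.6 0 0 0" --pt "0 0 0.6 0 0 0" --pt "0 0 0 0 0 0"

```text
t: 25.98
eef_pos: [0.4518, -0.0086, 0.0709]
ee_rot: [3.14, 0.004, 3.107]
force: [-0.3, -0.2, -1.2]
width: 0.0559
```

```bash
python3 - <<'E'
from h import *
local("carabiner",zmin=0.03)
E
```

```text
tcp [ 0.451  -0.0089  0.0697] yaw 178.0 w 0.0559
carabiner 0.67 px 319 222 [ 0.4461 -0.0075] [0.0819 0.0554] -2.2 z [0.0741 0.0778 0.0794]
```

Carabiner held (width 56 mm, level). Carrying it to the red half, target (0.481,0.307).

Request:
drive_tool --pt "0 0.3 0.6 0 0 0" --pt "0.1 0.6 0.6 0 0 -0.2" --pt "0.1 0.9 0 0 0 -0.2" --pt "0.1 0.9 0 0 0 -0.2" --pt "0.1 0.9 0 0 0 -0.2"

```text
t: 26.7
eef_pos: [0.4659, 0.1356, 0.1158]
ee_rot: [-3.141, -0.001, 3.022]
force: [0.3, 0.3, -0.3]
width: 0.0557
```

Request:
drive_tool --pt "0.1 0.9 0 0 0 -0.2" --pt "0.1 0.9 0 0 0 -0.2" --pt "0.1 0.9 0 0 0 -0.2" --pt "0.04 0.9 0 0 0 -0.18" --pt "0 0.7 0 0 0 0"

```text
t: 27.32
eef_pos: [0.4796, 0.3079, 0.1155]
ee_rot: [-3.14, -0.001, 2.941]
force: [-1.1, -0.9, -0.7]
width: 0.0557
```

Request:
drive_tool --pt "0 0 -0.3 0 0 0" --pt "0 0 0 0 0 0"

```text
t: 27.58
eef_pos: [0.4789, 0.3057, 0.1028]
ee_rot: [-3.139, -0.002, 2.941]
force: [0.5, 0.2, -0.3]
width: 0.0557
```

```bash
python3 - <<'E'
from h import *
cal,im,d=local("carabiner",fn="w7.png",zmin=0.09)
A=cloud(cal,d,np.ones(d.shape,bool)); m=(A[:,2]>.064)&(A[:,2]<.076)&(np.hypot(A[:,0]-.537,A[:,1]-.296)<.16); print("rim",*rect(A[m]))
E
```

```text
tcp [0.4793 0.3057 0.1036] yaw 168.5 w 0.0554
carabiner 0.98 px 319 223 [0.4739 0.3077] [0.083  0.0555] -11.5 z [0.1057 0.1098 0.1115]
rim [0.4778 0.3086] [0.1471 0.1227] 78.3
```

View pics/w7.png

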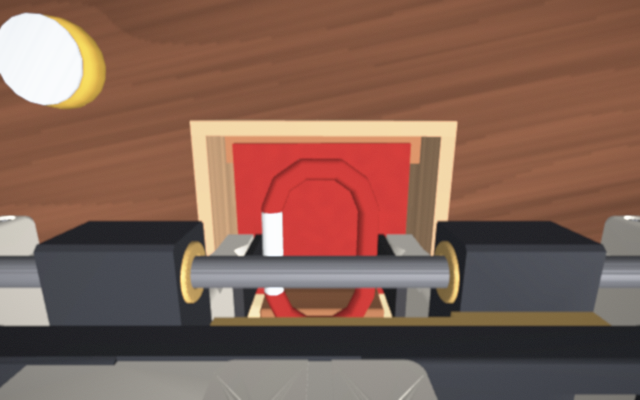

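Wrist view: carabiner (320,240) over the red half (233-410), centred between the walls, clear of the end wall (row 135). Lowering.

Request:
drive_tool --pt "0 0 -0.4 0 0 0" --pt "0 0 -0.5 0 0 0" --pt "0 0 -0.4 0 0 0" --pt "0 0 -0.15 0 0 0" --pt "0 0 0 0 0 0"

```text
t: 28.3
eef_pos: [0.48, 0.3066, 0.0461]
ee_rot: [-3.141, -0.0, 2.941]
force: [-0.1, -0.8, -0.6]
width: 0.0556
```

Request:
drive_tool --pt "0 0 -0.04 0 0 0" --pt "0 0 -0.03 0 0 0" --pt "0 0 0 0 0 0"

```text
t: 28.68
eef_pos: [0.4801, 0.307, 0.044]
ee_rot: [3.141, 0.0, 2.941]
force: [0.0, -0.7, -0.9]
width: 0.0558
```

Request:
drive_tool --pt "0 0 -0.04 0 0 0" --pt "0 0 -0.03 0 0 0" --pt "0 0 0 0 0 0"

```text
t: 29.05
eef_pos: [0.48, 0.3069, 0.0412]
ee_rot: [3.142, 0.0, 2.941]
force: [-0.8, -0.6, 2.7]
width: 0.056
```

Contact felt (+3 N at 0.041). Releasing.

Request:
drive_tool --pt "0 0 0 0 0 0" --pt "0 0 0 0 0 0" --pt "0 0 0 0 0 0" --claw 0.76

```text
t: 29.42
eef_pos: [0.48, 0.3068, 0.0409]
ee_rot: [-3.141, -0.0, 2.941]
force: [1.0, -0.2, -0.3]
width: 0.0663
```

Request:
drive_tool --pt "0 0 0.4 0 0 0" --pt "0 0 0.8 0 0 0" --pt "0 0 0.9 0 0 0" --pt "0 0 0.6 0 0 0" --pt "0 0 0 0 0 0"

```text
t: 30.05
eef_pos: [0.4811, 0.3079, 0.1523]
ee_rot: [3.137, 0.003, 2.941]
force: [0.2, 0.4, -0.7]
width: 0.0664
```

```bash
python3 - <<'E'
from h import *
local("carabiner",zmin=0.036); local("pulley",cam="top",zmin=.02)
E
```

```text
tcp [0.4804 0.3073 0.1507] yaw 168.5 w 0.0665
carabiner 0.98 px 317 193 [0.4792 0.3081] [0.0915 0.0557] -12.5 z [0.0445 0.0481 0.0499]
tcp [0.4797 0.3066 0.1489] yaw 168.5 w 0.0666
pulley 0.87 px 289 188 [0.6206 0.0851] [0.0685 0.0452] -36.6 z [-0.0009  0.027   0.0309]
pulley 0.59 px 336 214 [ 0.5656 -0.0095] [0.0683 0.0456] 7.9 z [0.0012 0.0272 0.0309]
pulley 0.59 px 390 225 [ 0.5413 -0.1174] [0.069  0.0463] -60.0 z [0.0014 0.0269 0.0305]
```

Carabiner flat at (0.479,0.308). Now the chrome pulley at (0.566,-0.010), yaw 8°.

Request:
drive_tool --pt "0.2 -0.5 0 0 0 0.3" --pt "0.2 -0.9 0 0 0 0.4" --pt "0.3 -0.9 0 0 0 0.4" --pt "0.3 -0.9 0 0 0 0.4" --pt "0.2 -0.9 0 0 0 0.4" --claw 0.85 --newtons 20

```text
t: 30.88
eef_pos: [0.5279, 0.1415, 0.148]
ee_rot: [-3.141, -0.002, 3.141]
force: [0.3, -0.3, -0.3]
width: 0.0745
```

Request:
drive_tool --pt "0.3 -0.9 0 0 0 0.4" --pt "0.2 -0.9 0 0 0 0.4" --pt "0.2 -0.9 -0.2 0 0 0.4" --pt "0.2 -0.9 -0.2 0 0 0.15" --pt "0 -0.2 0 0 0 0"

```text
t: 31.5
eef_pos: [0.5632, -0.0112, 0.1312]
ee_rot: [-3.141, -0.003, -3.004]
force: [-0.5, 0.3, 0.3]
width: 0.0746
```

Request:
drive_tool --pt "0 0 0 0 0 0" --pt "0 0 0 0 0 0"

```text
t: 31.75
eef_pos: [0.564, -0.0084, 0.133]
ee_rot: [3.142, 0.0, -3.001]
force: [-0.9, -0.4, 0.5]
width: 0.0742
```

```bash
python3 - <<'E'
from h import *
cal,im,d=local("pulley",fn="w8.png",zmin=0.022)
print(px(cal,[.566,-.0095,.028]))
E
```

```text
tcp [ 0.564  -0.0082  0.1331] yaw -171.9 w 0.0747
pulley 0.96 px 396 298 [0.6146 0.0507] [0.1004 0.0187] 34.3 z [0.0039 0.0288 0.0304]
pulley 0.86 px 187 151 [ 0.5423 -0.1173] [0.0698 0.046 ] -59.4 z [0.0034 0.0288 0.0304]
pulley 0.57 px 316 199 [ 0.5671 -0.0097] [0.07   0.0458] 9.0 z [0.0044 0.0289 0.0305]
[317, 202]
```

View pics/w8.png

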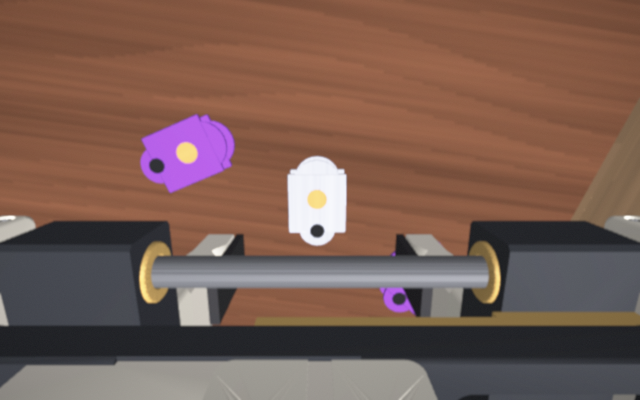

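Wrist view: chrome pulley at (317,200) with brass axle, square between the jaws; the purple ones at (187,151) and (396,298) stay clear of the fingers. Descending.

Request:
drive_tool --pt "0.07 -0.04 -0.6 0 0 0" --pt "0 0 -1 0 0 0" --pt "0 0 -0.8 0 0 0" --pt "0 0 -0.5 0 0 0" --pt "0 0 -0.25 0 0 0" --claw 0.76

```text
t: 32.48
eef_pos: [0.5664, -0.0102, 0.006]
ee_rot: [-3.141, -0.001, -3.001]
force: [0.4, 0.0, 0.6]
width: 0.0668
```

Request:
drive_tool --pt "0 0 0 0 0 0" --pt "0 0 0 0 0 0" --pt "0 0 0 0 0 0" --pt "0 0 0 0 0 0" --claw 0.3 --newtons 25

```text
t: 32.98
eef_pos: [0.5675, -0.0104, 0.008]
ee_rot: [3.141, 0.002, -3.002]
force: [-2.1, 0.6, 4.7]
width: 0.0459
```

Request:
drive_tool --pt "0 0 0.15 0 0 0" --pt "0 0 0.3 0 0 0" --pt "0 0 0.6 0 0 0" --pt "0 0 0.6 0 0 0" --pt "0 0 0 0 0 0"

```text
t: 33.6
eef_pos: [0.5682, -0.0105, 0.0754]
ee_rot: [3.141, 0.004, -3.002]
force: [0.5, 0.1, -1.9]
width: 0.0458
```

```bash
python3 - <<'E'
from h import *
local("pulley",zmin=0.05)
E
```

```text
tcp [ 0.5673 -0.0106  0.0741] yaw -172.0 w 0.046
pulley 0.98 px 319 245 [ 0.5628 -0.0106] [0.0602 0.0462] 8.2 z [0.0713 0.0962 0.0976]
pulley 0.77 px 155 154 z [0.0039 0.0288 0.0303]
```

Pulley held (46 mm, level). Carrying it to the bare half, target (0.596,0.283).

Request:
drive_tool --pt "0 0.2 0.7 0 0 0" --pt "0.1 0.5 0.5 0 0 -0.4" --pt "0.1 0.9 0 0 0 -0.4" --pt "0.1 0.9 0 0 0 -0.4" --pt "0.1 0.9 0 0 0 -0.4"

```text
t: 34.33
eef_pos: [0.5821, 0.126, 0.1198]
ee_rot: [-3.141, -0.002, 3.112]
force: [1.1, -0.4, -1.1]
width: 0.0455
```

Request:
drive_tool --pt "0.1 0.9 0 0 0 -0.4" --pt "0.1 0.9 0 0 0 -0.4" --pt "0.1 0.9 0 0 0 -0.4" --pt "0.03 0.8 0 0 0 -0.4" --pt "0 0.45 0 0 0 -0.05"

```text
t: 34.95
eef_pos: [0.5954, 0.2843, 0.1195]
ee_rot: [-3.14, -0.001, 2.942]
force: [0.5, -0.2, -1.7]
width: 0.0459
```

Request:
drive_tool --pt "0 0 -0.2 0 0 0" --pt "0 0 0 0 0 0"

```text
t: 35.2
eef_pos: [0.5951, 0.282, 0.1115]
ee_rot: [-3.139, -0.002, 2.941]
force: [0.2, -1.4, -1.3]
width: 0.0457
```

```bash
python3 - <<'E'
from h import *
cal,im,d=local("pulley",fn="w9.png",zmin=0.1)
print(px(cal,[.5375,.2953,.068]))
E
```

```text
tcp [0.5955 0.282  0.1121] yaw 168.5 w 0.0458
pulley 0.72 px 59 303 z [0.0275 0.0288 0.0302]
pulley 0.57 px 319 245 [0.5897 0.2839] [0.0603 0.0461] -11.4 z [0.1074 0.1323 0.1336]
[321, 127]
```

View pics/w9.png

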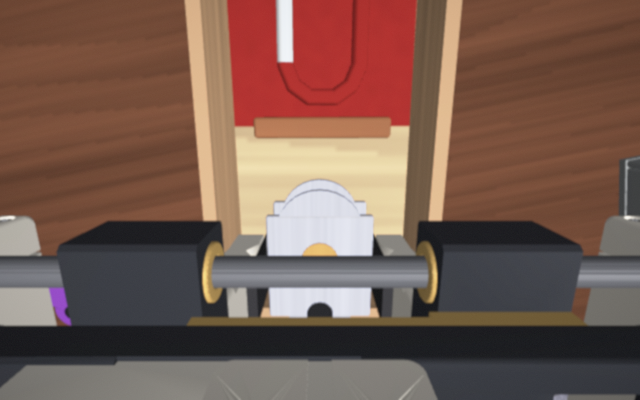

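Wrist view: pulley (320,245) over the bare half, past the rib (322,127), centred between the walls; carabiner lies on the red half. Lowering.

Request:
drive_tool --pt "0.02 0.02 -0.4 0 0 0" --pt "0 0 -0.5 0 0 0" --pt "0 0 -0.4 0 0 0" --pt "0 0 -0.2 0 0 0" --pt "0 0 -0.05 0 0 0"

```text
t: 35.92
eef_pos: [0.5967, 0.2839, 0.0503]
ee_rot: [-3.141, -0.0, 2.941]
force: [-0.8, -0.5, -1.1]
width: 0.0455
```

Request:
drive_tool --pt "0 0 -0.04 0 0 0" --pt "0 0 -0.03 0 0 0" --pt "0 0 0 0 0 0"

```text
t: 36.3
eef_pos: [0.5969, 0.2842, 0.0485]
ee_rot: [3.141, 0.0, 2.941]
force: [-0.7, 0.1, -1.4]
width: 0.046
```

Request:
drive_tool --pt "0 0 -0.04 0 0 0" --pt "0 0 -0.03 0 0 0" --pt "0 0 0 0 0 0"

```text
t: 36.67
eef_pos: [0.5969, 0.2842, 0.046]
ee_rot: [3.141, 0.0, 2.941]
force: [-2.2, -0.4, 3.8]
width: 0.0459
```

Contact. Releasing and backing off.

Request:
drive_tool --pt "0 0 0 0 0 0" --pt "0 0 0 0 0 0" --pt "0 0 0 0 0 0" --claw 0.7

```text
t: 37.05
eef_pos: [0.5969, 0.2841, 0.0452]
ee_rot: [-3.142, -0.0, 2.941]
force: [0.0, 0.2, -0.3]
width: 0.0606
```

Request:
drive_tool --pt "0 0 0.4 0 0 0" --pt "0 0 0.8 0 0 0" --pt "0 0 1 0 0 0" --pt "0 0 1 0 0 0" --pt "0 0 1 0 0 0"

```text
t: 37.67
eef_pos: [0.5968, 0.284, 0.2162]
ee_rot: [3.141, 0.001, 2.941]
force: [0.2, -0.1, -0.2]
width: 0.0618
```

Request:
drive_tool --pt "0 -1 0 0 0 0" --pt "0 -1 0 0 0 0" --pt "0 -1 0 0 0 0" --pt "0 -1 0 0 0 0" --pt "0 -1 0 0 0 0"

```text
t: 38.3
eef_pos: [0.5968, 0.0828, 0.2148]
ee_rot: [3.141, 0.001, 2.941]
force: [0.4, 0.0, 0.2]
width: 0.061
```

Request:
drive_tool --pt "-0.5 -1 0 0 0 0" --pt "-0.5 -1 0 0 0 0" --pt "-0.5 -1 0 0 0 0" --pt "-0.5 -0.5 0 0 0 0" --pt "0 0 0 0 0 0"

```text
t: 38.92
eef_pos: [0.5157, -0.057, 0.2145]
ee_rot: [3.141, 0.001, 2.939]
force: [0.3, 0.7, -1.6]
width: 0.0616
```

```bash
python3 - <<'E'
from h import *
cal,im,d=grab("top","top9.png"); A=cloud(cal,d,np.ones(d.shape,bool))
for n,z in [("insert",.03),("carabiner",.042),("pulley",.05),("green_carabiner",.004),("lamp_clip",.01)]:
    for r in arm.cut_out(n,"top")[:3]:
        P=cloud(cal,d,r["pixels"]); Q=P[P[:,2]>z]
        if len(Q)>20: print(n,round(r["score"],2),*rect(Q),"z",np.round(np.percentile(P[:,2],[5,50,95]),4))
a=np.radians(-11.5);u=np.array([np.cos(a),np.sin(a)]);v=np.array([-u[1],u[0]])
D=A[:,:2]-[.5375,.2953];B=A[(np.abs(D@u)<.1)&(np.abs(D@v)<.055)&(A[:,2]<.043)]
print("board",np.linalg.lstsq(np.c_[B[:,:2]-B[:,:2].mean(0),np.ones(len(B))],B[:,2],rcond=None)[0])
cv2.imwrite("pics/crop9.png",cv2.resize(im[90:310,90:450],None,fx=2,fy=2,interpolation=cv2.INTER_CUBIC)[...,::-1])
E
```

```text
insert 0.6 [0.576  0.2568] [0.2609 0.178 ] -78.3 z [0.0346 0.0378 0.0666]
carabiner 0.56 [0.5011 0.309 ] [0.0632 0.045 ] -75.2 z [0.0368 0.0463 0.0496]
pulley 0.85 [0.5954 0.2848] [0.0683 0.0467] -11.8 z [0.04   0.0649 0.068 ]
green_carabiner 0.79 [ 0.774  -0.1644] [0.091  0.0566] 39.0 z [-0.0014  0.0077  0.0114]
lamp_clip 0.81 [0.7585 0.1424] [0.0454 0.0222] 73.4 z [0.0039 0.0197 0.0245]
lamp_clip 0.16 [0.5971 0.2894] [0.0706 0.0563] -11.8 z [0.0402 0.0649 0.068 ]
board [0.00193914 0.00121869 0.03757832]
```

View pics/crop9.png

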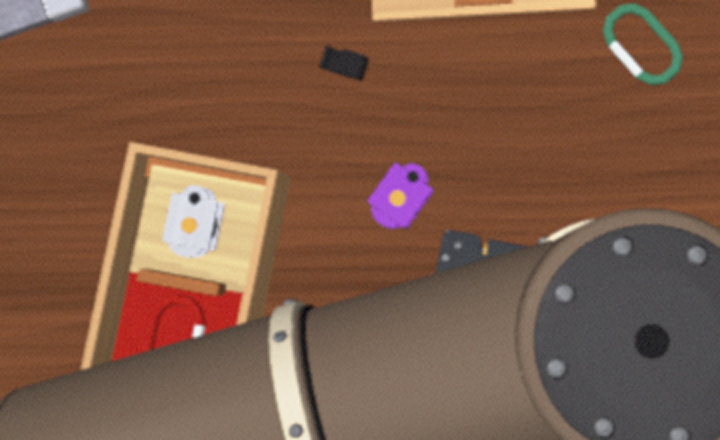

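In the crop the pulley lies on the bare half (193,222) and the carabiner on the red half (180,330, partly hidden by the arm). The board is level, and the green carabiner and lamp clip haven't moved. Handing in.

```bash
python3 -c "
from station import arm
print(arm.job_done())"
```

```text
the job is handed in; nothing more can be done
None
```

I packed the box in the order asked and handed it in at about 39 s of the 134 s allowed; the hand-in gives no verdict.

**First grip on the bar:** it failed. The fingertips rode over the strip (13.7 mm wide against the strip's 18 mm, 25 N upward force). I reopened, went 3 mm lower and regripped at the balance point; after that the bar measured level on the test lift.

**Harder contact:** setting the bar down gave a brief 21 N reading at the floor. The board read about 9 N at the cleats, and the carabiner and pulley about 3–4 N.

**Last checks:**

| Thing | Measured | Result |
|---|---|---|
| Bar | centred in the box to about 1 mm | flat on the floor; last measured before the board covered it |
| Insert board | centre within about 2 mm of the box, top at about 38 mm | level on the cleats |
| Red carabiner | about 60 mm from the rib's centre, on the red half | flat; measured after release |
| Chrome pulley | about 59 mm from the rib's centre, on the bare half | flat in the final picture |
| Green carabiner, lamp clip | within about 5 mm of first readings, which is measurement noise | left alone |

In the final top view the arm hid part of the carabiner and board, so the networks' outlines for those two there were unusable. For them I relied on the earlier wrist-camera measurements and what still showed in the picture. I never reached for the purple pulleys.

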